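# Feed the offcuts and hold the feed lever at the third click

## Task

Pick up the scoop tray by its handle, tip all four wooden offcuts out of it into the round steel feed hopper, and set the empty tray back down upright on the bench. Then press the feed lever down past its first two clicks to the third, all the way down, and hold it there against its spring: finish while still holding it down. Leave the mug, the mallet, the carving blank and the gouge where they are.

Things in the scene. Friction and masses are not known exactly. Their poses are not given: they have to be found in the camera images.
- tray: Aluminium scoop tray, 160 long (its x) by 120 wide (its y), 0.24 to 0.39 kg, floor 4 thick; walls 4 thick and 44 high on both sides and at the +x end; the -x end is the open mouth, without any lip. Origin: centre of its underside; z up. It starts on the bench with the mouth within 0.6 rad of pointing to -x world. The offcuts lie on its floor and slide out of the mouth when it is tipped mouth-down by more than 30 to 38 degrees (60 empties it).
- tray_handle (a point): Centre of the tray's handle, straight above the tray's middle, 105 above its underside: a wooden bar along the tray's y, 112 long, 16 thick (tray x) by 20 high, carried between two upright straps on the side walls. Axes as the tray's. Clear space under the bar to the offcuts is about 60.
- tray_mouth (a point): Middle of the tray floor's open edge, 80 from the tray's middle along its -x, on the upper face of the floor.
- hopper: Round funnel-shaped steel feed hopper, fixed in the bench, open at the top: rim 130 above the bench, 236 outside and 228 inside diameter at the rim, 170 at the foot; floor 12 above the bench. Origin: centre of its foot, at bench height; z up.
- console: Fixed grey steel column beside the hopper, 60 (its x) by 90 (its y) and 132 high, on a 100 by 130 base plate; the feed lever comes out of a slot in its -x face, beside which four short ridges, 12 apart, mark rest and the three clicks. Origin: centre of its underside; its yaw is within 0.3 rad of 0.
- lever_pad (a point): Centre of the top face of the feed lever's flat black pad, 50 by 50 and 14 thick, sticking out from the column's -x face (pad centre 80 from the column's middle, its near edge 25 from the face). The top is 125 above the bench at rest and goes straight down with the lever. z up.
- lever (a joint): Travel of the feed lever, m: 0 at rest (up), growing as it is pressed straight down; stop at 0.038. Clicks are felt as resistance peaks near 0.005 (about 9 N), 0.018 (about 10 N) and 0.028 (about 12 N), each followed by a drop to 3 to 6 N; the third click position is beyond 0.034 (5 to 10 N hold it there; resting on the stop is fine). A spring pushes it up all along, so it returns to 0 when let go, from any click.
- brick_offcut: Offcut, plain wood, loose in the tray at the start. Origin at its centre. Block 42 by 30 by 26, 30 g.
- dowel_offcut: Offcut, plain wood, loose in the tray at the start. Origin at its centre. Round stub 34 in diameter, 30 high, standing, 25 g.
- step_offcut: Offcut, plain wood, loose in the tray at the start. Origin at its centre. Stepped block 40 by 34 by 30, 30 g.
- square_offcut: Offcut, plain wood, loose in the tray at the start. Origin at its centre. Square block 34 by 34 by 22, 28 g.
- pencil_mug: Bystander: ceramic mug, 84 in diameter, 95 high. Origin: centre of its underside.
- mallet: Bystander: wooden carver's mallet lying down; head 64 in diameter and 90 long, handle along its x, about 185 long. Origin: under the head.
- carving_blank: Bystander: flat wooden blank 160 by 200 by 28. Origin: centre of its underside.
- gouge: Bystander: wood-handled gouge lying on the bench, 190 long along its x. Origin: under its middle part.
Not all that is in view belongs to the job. Leave any pink look-alike of the step_offcut alone. What is shaped like the tray but yellow is not meant.

How it is judged:
On the way, in this order (a step that is already met when the one before it is completed fails the run):
1. the tray is lifted and carried over to the hopper (height (world z) of tray_handle above 0.18 m and horizontal distance between tray_handle and hopper below 0.22 m), for 0.04 s.
2. all four offcuts are in the hopper, the tray tipped above it (horizontal distance between each of brick_offcut, dowel_offcut, step_offcut, square_offcut and hopper below 0.112 m and height (world z) of each of brick_offcut, dowel_offcut, step_offcut, square_offcut below 0.125 m and angle between tray's own z axis and vertical above 0.3 rad and height (world z) of tray_handle above 0.15 m), for 0.04 s.
3. the tray stands upright on the bench, let go (height (world z) of tray below 0.008 m and angle between tray's own z axis and vertical below 0.1 rad and linear speed of tray below 0.03 m/s and contact force between tray and the arm below 0.2 N and contact force between tray and the fingers below 0.2 N), for 0.2 s.
4. the robot holds the lever at the third click (value of joint lever above 0.034 m and (contact force between lever and the fingers above 3 N or contact force between lever and the arm above 3 N)), for 0.2 s.
At the end, for the whole second after the job is handed in: The robot still presses the feed lever (over 3 N) and keeps it at the third click (travel over 34 of 38 mm); all four offcuts lie in the hopper (centres below its rim, within 112 mm of its axis); the tray stands upright on the bench (within 0.1 rad and 8 mm), at rest and untouched (all of step 3 and all of step 4 and velocity of joint lever below 0.02 m/s and horizontal distance between each of brick_offcut, dowel_offcut, step_offcut, square_offcut and hopper below 0.112 m and height (world z) of each of brick_offcut, dowel_offcut, step_offcut, square_offcut below 0.125 m); the arm keeps its last pose, push and grip.
It fails at once if the pencil mug is pushed more than 30 mm from its place (distance of pencil_mug from where it was at the start of the episode above 0.03 m).
It fails at once if the mallet is pushed more than 30 mm from its place (distance of mallet from where it was at the start of the episode above 0.03 m).
It fails at once if the carving blank is pushed more than 30 mm from its place (distance of carving_blank from where it was at the start of the episode above 0.03 m).
It fails at once if the gouge is pushed more than 30 mm from its place (distance of gouge from where it was at the start of the episode above 0.03 m).
It also fails if it takes over 66 s, if anything falls off the work surface, if the arm or the gripper's body presses on something with over 40 N, if the wrist force passes 120 N, or if a joint passes its speed limit or range.

## Robot

A 6-joint arm with a two-finger parallel gripper is mounted at the origin on the work surface. World frame = base frame: x ahead of the robot, y to its left, z up, the work surface at z = 0. Lengths are in m, angles in rad, forces in N, time in s.
With the tool pointing down it reaches from about 0.3 to 0.95 m from the base axis. Payload 3.1 kg.
Tool frame: the origin (TCP) lies on the centre line of the jaws, within the pads' length; the fingertips stand 11 mm ahead of it and the grasp point (between the pads) lies 8 mm behind it; z points along the fingers, y is the line along which they close (so a half turn about z gives the same grasp; the last joint's range is limited). The gripper opens to 85 mm and grips with 20 to 120 N. Pads are 22 mm wide; open, the fingers measure 114 mm over their backs; the gripper's body (76 mm by 85 mm) begins 54 mm behind the grasp point. The pads swing forward as they close: fully open they stand 13 mm farther back than shut.
Start: joints at [1.277, 0.308, 1.634, -0, 1.2, -0.07], TCP at [0.139, 0.609, 0.222] pointing down, gripper open.
Joint ranges: [-3.06, 3.06], [-0.79, 1.96], [0.05, 2.63], [-1.19, 4.34], [0.05, 2.64], [-2.94, 2.94]. Speed limits (rad/s): [2.79, 2.79, 3.14, 3.14, 3.14, 3.14].

## Interface

Orientations are given as a unit quaternion [w, x, y, z].
In Python, from station import ctrl gives the robot as it stands.
- The arm moves only by the tool play_rows, never from a script. Its argument "deltas" is a list that holds one entry, the list of rows, each a list of 7 numbers: the turn, a rotation vector about the tool's x, y, z in degrees, then the shift along the tool's x, y, z in m, then the opening, from 0 (shut) to 1 (fully open). A call has 1 to 8 rows; each row is the pose to reach, as a shift and turn from the pose commanded when the call began, along the tool's axes at that moment; what a row does not reach only later rows make up. A row lasts 1/8 s, in which the tool goes at most 62.5 mm and 10.7 degrees, less where a joint would pass 70% of its speed; a pose out of reach is approached as far as the arm can. A call with a gripper value outside its range is refused whole. The fingers move at their own pace and stop on an object; "squeeze" is the grip in N (left out, the last holds). Time passes only in rows, so rows that repeat a pose let the fingers close. It gives the time, the measured TCP pose, the force, the opening and the grip force at its end, in the units of the state.
- ctrl.sense(): the state, without advancing time (a new reading comes with each control period).
- ctrl.camera(name): name is "side" or "top" or "wrist"; returns the picture (400x640x3 uint8, blue, green, red); there is no depth.
- ctrl.calibration(name): a dict with "fx", "fy", "cx", "cy" (pixels), "extrinsics" (4x4, takes a point from camera to world coordinates). Camera axes: x right, y up, looking along -z (the intrinsics and any distortion apply to the point x, -y, -z); pixel columns grow to the right and rows downward; lengths in m; the calibration is good to about 2 mm. A picture is of the moment at which its call begins: read the wrist's pose just before it. calibration takes no time and is no camera call; for the wrist camera it gives the pose at the moment of the call.
- ctrl.job_done(): hands the job in; it is judged then, once.
The state is a dict: "t": time; "q": joint angles; "joint_vel": joint speeds; "joint_torque": joint torques, N m; "tool_pos": TCP position; "orientation": TCP orientation; "force": force on the tool from outside, world axes, zero at the start; "ft_torque": the same for the moment, N m; "width": opening from 0.0 (shut) to 1.0 (fully open); "grip_force": force on a finger pad.
Only numpy, scipy, OpenCV 4.12 (cv2) and the standard library are available. Lean on these libraries where they do the work, as an engineer would, in place of code of your own. Each camera call takes 0.05 s, during which the arm holds its last target. There are 200 camera calls.

## Working session

There is one attempt and no reset: what is moved stays moved. The work goes in short steps, Python scripts to look and compute and a tool call to move; the robot and the scene stay as the last step left them, time stands still between calls to the robot, and variables do not carry over. Pictures are saved under pics/ and viewed, at most 10 in all, crops included, and the job is handed in when it is done.

Besides the shell and the picture viewer there is one more tool, called after "Call:" as name(argument=value, ...), one argument or row to a line, values as JSON. play_rows: Moves the arm, as the interface text tells. Its arguments: {"type":"object","properties":{"deltas":{"type":"array","items":{"type":"array","items":{"type":"array","items":{"type":"number"}}}},"squeeze":{"type":"number"}},"required":["deltas"]}

```bash
mkdir -p pics; ls
python3 - <<'E'
from station import ctrl
import cv2
for n in("top","side"):
    cv2.imwrite(f"pics/{n}0.png",ctrl.camera(n)); c=ctrl.calibration(n); print(n,c)
print(ctrl.sense())
E
```

```text
pics
top {'fx': 454.528138386563, 'fy': 454.528138386563, 'cx': 320.33443310364447, 'cy': 198.38717141490784, 'extrinsics': array([[ 0.02809013,  0.98098791, -0.19202517,  0.3260534 ],
       [-0.99905898,  0.03390272,  0.02705096,  0.03631818],
       [ 0.03304684,  0.19108461,  0.98101711,  1.21594137],
       [ 0.        ,  0.        ,  0.        ,  1.        ]])}
side {'fx': 445.1849676011958, 'fy': 445.1849676011958, 'cx': 320.3626611196834, 'cy': 207.2704372881678, 'extrinsics': array([[-0.97141966,  0.14494706, -0.18797393,  0.33832277],
       [-0.23669839, -0.65098051,  0.7212477 ,  0.73948855],
       [-0.01782463,  0.74512732,  0.666684  ,  0.77322559],
       [ 0.        ,  0.        ,  0.        ,  1.        ]])}
{'t': 0.1, 'q': array([ 1.27731686e+00,  3.08960348e-01,  1.63505423e+00, -1.75089223e-05,
        1.19971776e+00, -6.97434778e-02]), 'joint_vel': array([ 0.00064281, -0.00227643, -0.00237456,  0.0014213 ,  0.00033116,
       -0.00106982]), 'joint_torque': array([-2.16588664e-04, -4.16408157e+01, -2.77645665e+01, -6.17024307e-05,
        3.98557400e-03,  1.77486911e-06]), 'tool_pos': array([0.13850598, 0.60866888, 0.22093793]), 'orientation': array([-1.85207612e-04,  1.11631584e-01,  9.93749085e-01, -1.05371709e-03]), 'force': array([ 0.01281352,  0.17923424, -0.06053608]), 'ft_torque': array([ 0.06821844, -0.00484941,  0.01362066]), 'grip_force': 0.0, 'width': 0.9973634954107347}
```

View pics/top0.png

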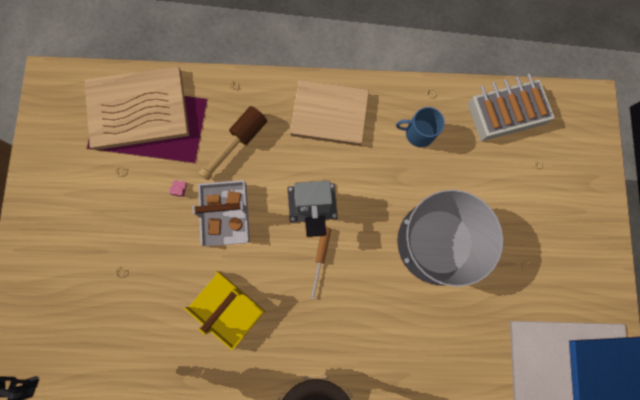

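View pics/side0.png

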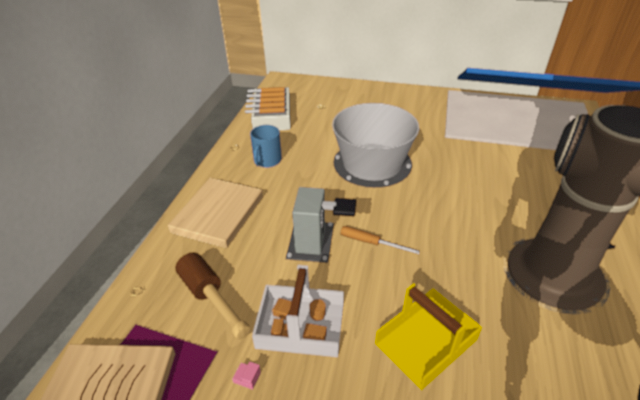

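Top view: silver tray near (222,213) with its bar (195..240, 208) and mouth downwards (-x); hopper rim near (454,239); console (313,200) with pad (315,226), gouge just below it (320,262). The yellow tray at (226,310) and the pink block at (178,188) are decoys.

```bash
cat > h.py <<'E'
from station import ctrl
import cv2, numpy as np
def ray(c,p,z):
    "pixel -> world point on plane z"
    E=c["extrinsics"]; d=E[:3,:3]@np.array([(p[0]-c["cx"])/c["fx"],-(p[1]-c["cy"])/c["fy"],-1.])
    return E[:3,3]+d*(z-E[2,3])/d[2]
def proj(c,P):
    q=c["extrinsics"][:3,:3].T@(np.array(P)-c["extrinsics"][:3,3]); return c["cx"]-c["fx"]*q[0]/q[2],c["cy"]+c["fy"]*q[1]/q[2]
def blobs(m,x0,y0,x1,y1,amin=20):
    k=np.zeros_like(m); k[y0:y1,x0:x1]=m[y0:y1,x0:x1]
    cs,_=cv2.findContours(k,cv2.RETR_EXTERNAL,cv2.CHAIN_APPROX_NONE)
    return sorted([c for c in cs if cv2.contourArea(c)>amin],key=cv2.contourArea)[::-1]
E
python3 - <<'E'
from h import *
im=cv2.imread("pics/top0.png"); c=ctrl.calibration("top"); hsv=cv2.cvtColor(im,cv2.COLOR_BGR2HSV)
print(hsv[208,215:225:4],hsv[240,440],hsv[225,315],hsv[187,312],hsv[226,235],hsv[198,213])
# handle
m=((hsv[...,2]<110)&(hsv[...,1]>100)).astype(np.uint8)*255
for b in blobs(m,185,195,255,225,40): 
    r=cv2.minAreaRect(b); P=cv2.boxPoints(r); print("bar",np.round(r[0],1),r[1],r[2],[ray(c,p,.115)[:2].round(3) for p in P],ray(c,r[0],.113).round(3))
# tray walls: low saturation
m=((hsv[...,1]<50)&(hsv[...,2]>100)).astype(np.uint8)*255
for b in blobs(m,185,172,262,255,40):
    r=cv2.minAreaRect(b); print("tray",np.round(r[0],1),r[1],r[2],[ray(c,p,.044)[:2].round(3) for p in cv2.boxPoints(r)])
for b in blobs(m,395,180,515,295,1000)[:1]:
    (x,y),R=cv2.minEnclosingCircle(cv2.convexHull(b)); e=cv2.fitEllipse(cv2.convexHull(b)); print("hop",x,y,R,e,ray(c,(x,y),.13),ray(c,e[0],.13))
m=(hsv[...,2]<45).astype(np.uint8)*255
for b in blobs(m,300,210,332,242):
    r=cv2.minAreaRect(b); print("pad",r,ray(c,r[0],.125),[ray(c,p,.125)[:2].round(3) for p in cv2.boxPoints(r)])
E
```

```text
[[ 11 175  86]
 [ 11 172  86]
 [ 11 175  83]] [173  10 104] [150  20  25] [ 50   6 124] [ 14 162 151] [ 14 165 147]
bar [216.6 203.3] (14.030025482177734, 42.786598205566406) 84.2894058227539 [array([0.531, 0.313]), array([0.545, 0.211]), array([0.51 , 0.205]), array([0.496, 0.307])] [0.521 0.26  0.113]
tray [223.2 212.7] (62.69740295410156, 47.5930290222168) 85.91438293457031 [array([0.585, 0.328]), array([0.599, 0.205]), array([0.434, 0.183]), array([0.422, 0.304])]
hop 451.5 239.5 51.34695816040039 ((453.6815185546875, 237.66323852539062), (93.51953887939453, 100.5629653930664), 126.08840942382812) [ 0.44840113 -0.3133978   0.13      ] [ 0.45302253 -0.31884794  0.13      ]
pad ((319.15997314453125, 223.11997985839844), (22.910261154174805, 27.15290069580078), 81.8698959350586) [0.47852424 0.00736475 0.125     ] [array([0.5  , 0.045]), array([ 0.512, -0.021]), array([ 0.457, -0.03 ]), array([0.445, 0.035])]
```

Run:
```python
import cv2
im=cv2.imread("pics/top0.png")
cv2.imwrite("pics/crop0.png",cv2.resize(im[165:305,170:345],None,fx=4,fy=4,interpolation=cv2.INTER_CUBIC))
```

```text
(no output)
```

View pics/crop0.png

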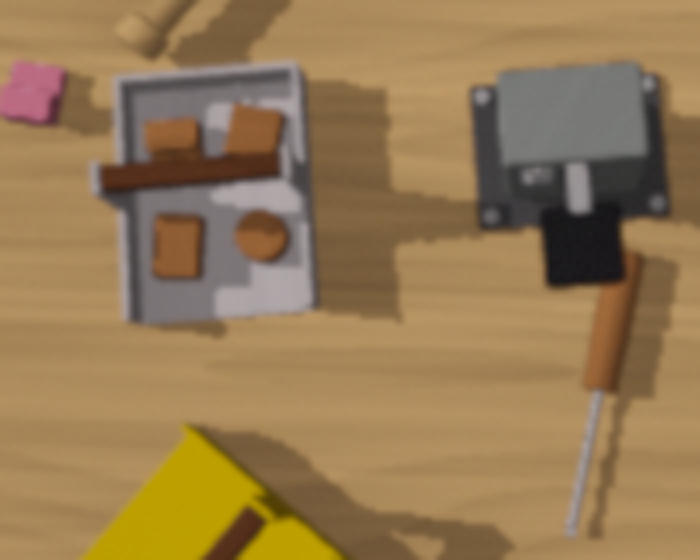

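```bash
cat >> h.py <<'E'
from scipy.spatial.transform import Rotation as R
def Rt(yaw,tip=0):
    "tool down, tool y along azimuth yaw(deg), then tipped mouth-down by tip deg"
    a=np.radians(yaw); y=np.array([np.cos(a),np.sin(a),0]); z=np.array([0,0,-1.])
    return R.from_matrix(np.c_[np.cross(y,z),y,z])*R.from_rotvec([-np.radians(tip),0,0])
def cur():
    s=ctrl.sense(); return np.array(s["tool_pos"]),R.from_quat(np.roll(s["orientation"],-1))
def delta(pos,rot,base=None):
    p,r=base or cur()
    return np.r_[np.degrees((r.inv()*rot).as_rotvec()).round(1),r.inv().apply(np.array(pos)-p).round(4)].tolist()
E
python3 - <<'E'
from h import *
c=ctrl.calibration("top"); cs=ctrl.calibration("side")
f=lambda x,y:(170+x/4,165+y/4)
a,b=[ray(c,f(*p),.115) for p in((101,178),(280,163))]
print("bar",a.round(3),b.round(3),np.linalg.norm(a-b),((a+b)/2).round(3),"yaw",np.degrees(np.arctan2(*(a-b)[[1,0]]))-90)
q=[ray(c,f(*p),z) for p,z in(((115,76),.044),((298,65),.044),((318,305),.03),((128,320),.03))]
print("tray",[v.round(3)[:2] for v in q],np.mean(q,0).round(3), "yaw",[np.degrees(np.arctan2(*(q[i]-q[j])[[1,0]])).round(1) for i,j in((0,3),(1,2))])
q=[ray(c,f(*p),.125) for p in((541,210),(617,205),(626,279),(548,286))]
print("pad",[v.round(3)[:2] for v in q],np.mean(q,0).round(3))
q=[ray(c,p,.13) for p in((406,240),(502,239),(453,193),(455,286))]; print("hop",[v.round(3)[:2] for v in q],np.mean(q,0).round(3))
P=[*((ray(c,f(101,178),.115)+ray(c,f(280,163),.115))/2)[:2],.20]
print(delta(P,Rt(7)))
E
```

```text
bar [0.503 0.31  0.115] [0.516 0.202 0.115] 0.1085182049621516 [0.51  0.256 0.115] yaw 6.8495321631526025
tray [array([0.583, 0.324]), array([0.594, 0.205]), array([0.438, 0.184]), array([0.425, 0.306])] [0.51  0.255 0.037] yaw [np.float64(6.4), np.float64(7.5)]
pad [array([0.491, 0.041]), array([ 0.496, -0.005]), array([ 0.451, -0.011]), array([0.445, 0.036])] [0.471 0.015 0.125]
hop [array([ 0.444, -0.203]), array([ 0.454, -0.437]), array([ 0.563, -0.32 ]), array([ 0.338, -0.319])] [ 0.45 -0.32  0.13]
[-0.1, 0.1, 70.2, -0.4405, -0.2616, 0.0214]
```

Call:
play_rows(
  deltas=[
    [[0, 0, 9, -0.055, -0.033, 0.003, 1], [0, 0, 18, -0.11, -0.065, 0.005, 1], [0, 0, 26, -0.165, -0.098, 0.008, 1], [0, 0, 35, -0.22, -0.131, 0.011, 1], [0, 0, 44, -0.275, -0.163, 0.013, 1], [0, 0, 53, -0.33, -0.196, 0.016, 1], [0, 0, 61, -0.385, -0.229, 0.019, 1], [0, 0, 70, -0.44, -0.261, 0.021, 1]],
  ],
)

```text
t: 1.1
tool_pos: [0.5019, 0.2638, 0.201]
orientation: [-0.0, 0.663, 0.748, -0.0]
force: [0.8, 0.9, -0.1]
width: 1.0
grip_force: 0.0
```

Run:
```python
from h import *
p,r=cur(); c=ctrl.calibration("wrist"); im=ctrl.camera("wrist"); cv2.imwrite("pics/w1.png",im)
print(p, delta([.51,.256,.20],Rt(7)))
print(proj(c,[.51,.256,.115]),proj(c,[.503,.31,.115]),proj(c,[.516,.202,.115]),c)
```

```text
[0.50193663 0.26377609 0.20099696] [0.3, 0.3, -0.5, -0.0023, 0.0018, 0.0011]
(np.float64(326.955718651264), np.float64(213.71351340513914)) (np.float64(326.91201752803585), np.float64(144.28723134285858)) (np.float64(325.8155223385488), np.float64(275.2928329737515)) {'fx': 314.63716086280596, 'fy': 314.63716086280596, 'cx': 317.25186535101324, 'cy': 202.8547035147558, 'extrinsics': array([[ 9.92811312e-01, -1.15394998e-01, -3.17756844e-02,
         4.93405838e-01],
       [ 1.19688530e-01,  9.55850474e-01,  2.68373856e-01,
         3.30416320e-01],
       [-5.96197676e-04, -2.70247785e-01,  9.62790621e-01,
         3.53365992e-01],
       [ 0.00000000e+00,  0.00000000e+00,  0.00000000e+00,
         1.00000000e+00]])}
```

View pics/w1.png

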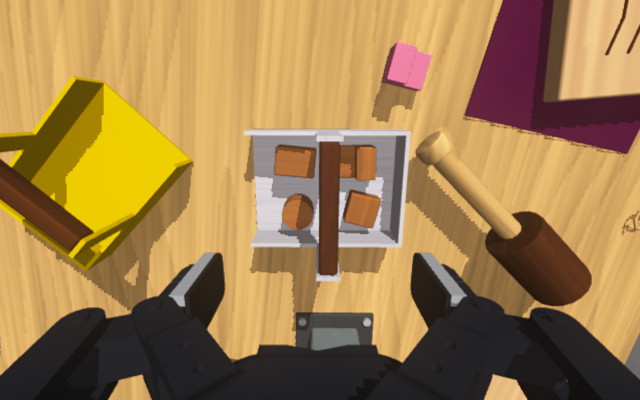

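Wrist view: the bar runs (329,140)-(328,276), within 2 mm of the prediction, centred between the fingers. Descend and grip.

Call:
play_rows(
  deltas=[
    [[0, 0, 0, 0, 0, 0.045, 1], [0, 0, 0, 0, 0, 0.085, 1], [0, 0, 0, 0, 0, 0.103, 1], [0, 0, 0, 0, 0, 0.103, 1], [0, 0, 0, 0, 0, 0.103, 0], [0, 0, 0, 0, 0, 0.103, 0], [0, 0, 0, 0, 0, 0.103, 0], [0, 0, 0, 0, 0, 0.103, 0]],
  ],
  squeeze=90,
)

```text
t: 2.15
tool_pos: [0.5037, 0.2665, 0.1006]
orientation: [0.002, 0.661, 0.75, 0.003]
force: [0.6, -0.3, 6.6]
width: 0.155
grip_force: 74.4
```

Run:
```python
from h import *
s=ctrl.sense(); print(s["tool_pos"],s["width"]*85,s["grip_force"],s["force"])
```

```text
[0.50367971 0.26645389 0.10056586] 13.20394440751444 74.42280292510986 [ 0.5640108  -0.34412186  6.55002023]
```

Call:
play_rows(
  deltas=[
    [[0, 0, 0, 0, 0, -0.02, 0], [0, 0, 0, 0, 0, -0.05, 0], [0, 0, 0, 0, 0, -0.09, 0], [0, 0, 0, 0, 0, -0.13, 0], [0, 0, 0, 0, 0, -0.17, 0], [0, 0, 0, 0, 0, -0.2, 0], [0, 0, 0, 0, 0, -0.2, 0]],
  ],
)

```text
t: 3.02
tool_pos: [0.5019, 0.266, 0.3005]
orientation: [0.001, 0.661, 0.75, 0.002]
force: [-0.3, -0.0, -3.7]
width: 0.144
grip_force: 88.2
```

Run:
```python
from h import *
s=ctrl.sense(); print(s["tool_pos"],s["width"]*85,s["grip_force"],s["force"],s["ft_torque"])
cv2.imwrite("pics/s2.png",ctrl.camera("side"))
p,r=cur(); print(p,r.as_matrix().round(3), ctrl.sense()["q"].round(3))
```

```text
[0.50194427 0.26597521 0.30045772] 12.275451709995988 88.23644421994686 [-0.2981123  -0.04138991 -3.7123337 ] [ 0.10282287 -0.05441903  0.03847739]
[0.50067795 0.26537345 0.29805771] [[-0.125  0.992 -0.   ]
 [ 0.992  0.125 -0.   ]
 [ 0.    -0.    -1.   ]] [0.41  0.134 1.69  0.    1.318 0.285]
```

View pics/s2.png

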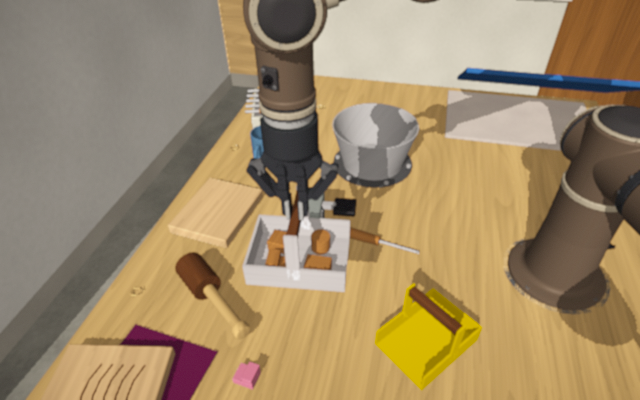

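Tray is held level with all four offcuts inside. Plan carry and pour.

```bash
cat >> h.py <<'E'
C=np.array([.45,-.32,0])
def pour(yaw,tip,back,zm):
    "TCP pose with mouth at C + back*x_tray, height zm; bar at tool (-.010,0,-.008); mouth at bar + tool (0,-.08,.101)"
    r=Rt(yaw,tip); a=np.radians(yaw); M=C+[back*np.cos(a),back*np.sin(a),zm]
    return M-r.apply([-.010,-.08,.093]),r
E
python3 - <<'E'
from h import *
A=pour(-40,0,.03,.185); p,r=cur()
print("A",A[0].round(3),delta(*A), np.linalg.norm(A[0][:2]-C[:2]))
for t in(10,20,30,36,42,50,58,66): print(t,delta(*pour(-40,t,.03,.185-.045*t/66),base=A), pour(-40,t,.03,.185-.045*t/66)[0].round(3))
E
```

```text
A [ 0.541 -0.383  0.278] [-0.0, 0.0, 47.2, -0.6483, -0.0413, 0.02] 0.11045361017187261
10 [-10.0, 0.0, 0.0, -0.0, -0.0174, -0.0057] [ 0.527 -0.372  0.284]
20 [-20.0, 0.0, 0.0, -0.0, -0.0366, -0.0081] [ 0.513 -0.359  0.286]
30 [-30.0, -0.0, 0.0, -0.0, -0.0572, -0.0071] [ 0.497 -0.346  0.285]
36 [-36.0, 0.0, 0.0, -0.0, -0.0699, -0.0047] [ 0.487 -0.338  0.283]
42 [-42.0, 0.0, -0.0, 0.0, -0.0828, -0.001] [ 0.477 -0.33   0.279]
50 [-50.0, 0.0, 0.0, 0.0, -0.0998, 0.006] [ 0.464 -0.319  0.272]
58 [-58.0, 0.0, 0.0, -0.0, -0.1165, 0.0154] [ 0.451 -0.308  0.263]
66 [-66.0, 0.0, 0.0, -0.0, -0.1324, 0.0271] [ 0.439 -0.298  0.251]
```

Call:
play_rows(
  deltas=[
    [[0, 0, 0, -0.01, -0.001, 0, 0], [0, 0, 0, -0.035, -0.002, 0, 0], [0, 0, 0, -0.075, -0.005, 0, 0], [0, 0, 0, -0.125, -0.008, 0, 0], [0, 0, 0, -0.175, -0.011, 0, 0], [0, 0, 0, -0.225, -0.014, 0, 0], [0, 0, 0, -0.275, -0.017, 0, 0], [0, 0, 0, -0.325, -0.02, 0, 0]],
  ],
)

```text
t: 4.08
tool_pos: [0.5199, -0.0613, 0.2958]
orientation: [-0.002, 0.662, 0.75, -0.001]
force: [0.5, -0.5, -4.2]
width: 0.144
grip_force: 88.2
```

Call:
play_rows(
  deltas=[
    [[0, 0, 4, -0.05, -0.003, 0, 0], [0, 0, 10, -0.1, -0.006, 0, 0], [0, 0, 17, -0.15, -0.009, 0, 0], [0, 0, 24, -0.2, -0.012, 0.005, 0], [0, 0, 31, -0.245, -0.015, 0.01, 0], [0, 0, 38, -0.285, -0.018, 0.015, 0], [0, 0, 44, -0.312, -0.02, 0.02, 0], [0, 0, 47, -0.323, -0.021, 0.02, 0]],
  ],
)

```text
t: 5.08
tool_pos: [0.5387, -0.3839, 0.2741]
orientation: [-0.003, 0.907, 0.422, -0.002]
force: [0.2, -0.0, -3.9]
width: 0.145
grip_force: 88.3
```

Run:
```python
from h import *
cv2.imwrite("pics/s3.png",ctrl.camera("side"))
A=pour(-40,0,.03,.185); print(delta(*A),cur()[0],ctrl.sense()["t"])
```

```text
[-0.3, 0.1, -0.1, 0.0025, 0.0002, -0.0035] [ 0.53892733 -0.38482757  0.27446988] 5.125
```

View pics/s3.png

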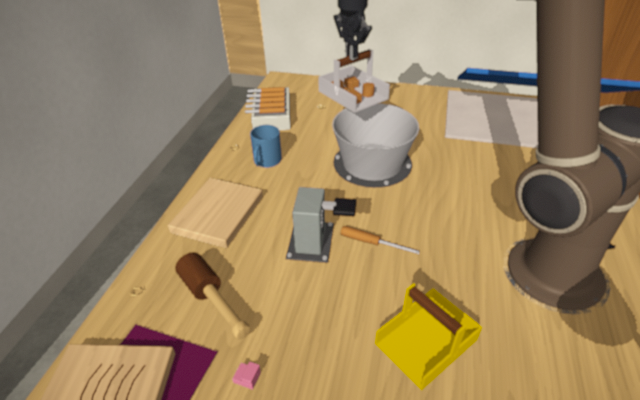

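The tray at (352,88) is level over the far side of the hopper with the offcuts aboard. Tip, pivoting about the mouth.

Call:
play_rows(
  deltas=[
    [[-8, 0, 0, 0.002, -0.014, -0.008, 0], [-16, 0, 0, 0.002, -0.029, -0.011, 0], [-24, 0, 0, 0.002, -0.045, -0.011, 0], [-30, 0, 0, 0.002, -0.057, -0.01, 0], [-35, 0, 0, 0.002, -0.068, -0.008, 0], [-39, 0, 0, 0.002, -0.076, -0.006, 0], [-42, 0, 0, 0.002, -0.083, -0.004, 0], [-44, 0, 0, 0.002, -0.087, -0.002, 0]],
  ],
)

```text
t: 6.12
tool_pos: [0.4727, -0.323, 0.276]
orientation: [0.336, 0.841, 0.394, 0.157]
force: [-0.4, -0.3, -3.0]
width: 0.143
grip_force: 88.8
```

Run:
```python
from h import *
b=cur(); print(b[0],ctrl.sense()["force"], ctrl.sense()["q"].round(2))
for t in(50,56,62,68): print(t,delta(*pour(-40,t,.03,.182-.045*t/66),base=b))
```

```text
[ 0.47267573 -0.3230275   0.27599372] [-0.40181682 -0.25606692 -2.96129407] [-0.66 -0.22  2.26 -0.07  0.34  0.09]
50 [-6.4, -0.1, 0.2, -0.0022, -0.0115, -0.0012]
56 [-12.4, -0.1, 0.2, -0.0022, -0.0253, -0.0049]
62 [-18.4, -0.1, 0.2, -0.0021, -0.0397, -0.0074]
68 [-24.4, -0.1, 0.2, -0.0021, -0.0546, -0.0087]
```

Run:
```python
from h import *
b=cur()
for t,k,z in((50,.035,.155),(55,.038,.16),(58,.04,.165),(60,.04,.17)): print(t,delta(*pour(-40,t,k,z),base=b))
```

```text
50 [-6.4, -0.1, 0.2, -0.0022, -0.003, -0.0029]
55 [-11.4, -0.1, 0.2, -0.0022, -0.0064, -0.0101]
58 [-14.4, -0.1, 0.2, -0.0022, -0.0072, -0.0153]
60 [-16.4, -0.1, 0.2, -0.0022, -0.0077, -0.0208]
```

Call:
play_rows(
  deltas=[
    [[-3, 0, 0, -0.002, -0.002, -0.002, 0], [-6, 0, 0, -0.002, -0.003, -0.003, 0], [-9, 0, 0, -0.002, -0.005, -0.007, 0], [-11, 0, 0, -0.002, -0.006, -0.01, 0], [-14, 0, 0, -0.002, -0.007, -0.015, 0], [-16, 0, 0, -0.002, -0.008, -0.02, 0], [-16, 0, 0, -0.002, -0.008, -0.02, 0], [-16, 0, 0, -0.002, -0.008, -0.02, 0]],
  ],
)

```text
t: 7.12
tool_pos: [0.4555, -0.3076, 0.3005]
orientation: [0.445, 0.79, 0.37, 0.204]
force: [-0.4, 0.6, -1.6]
width: 0.144
grip_force: 89.0
```

Run:
```python
from h import *
im=ctrl.camera("top");im2=ctrl.camera("side")
cv2.imwrite("pics/pour.png",np.hstack([cv2.resize(im[140:340,370:570],(400,400)),cv2.resize(im2[10:210,260:460],(400,400))]))
s=ctrl.sense();print(s["q"].round(2),s["force"],np.degrees(np.arccos(-cur()[1].as_matrix()[2,2])))
```

```text
[-0.64 -0.35  2.45 -1.19  0.06  1.22] [-0.00576119  0.23489722 -2.54412117] 58.718875526946036
```

View pics/pour.png

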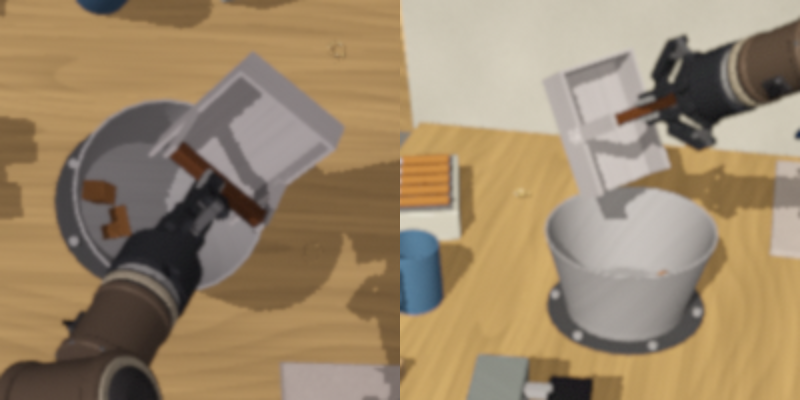

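Tray empty at ~59°; offcuts lie in the hopper (two seen at crop (97,190) and (117,222), the others under the arm). Untip.

Run:
```python
from h import *
b=cur(); p0=b[0]; p1=np.array([.53,-.37,.31])
for t in(50,40,30,20,10,0):
    f=1-t/60; print(t,delta(p0+(p1-p0)*f,Rt(-40,t),base=b))
```

```text
50 [8.7, 0.3, 0.4, 0.0, 0.0096, 0.013]
40 [18.7, 0.3, 0.4, 0.0, 0.0191, 0.0259]
30 [28.7, 0.3, 0.3, 0.0, 0.0287, 0.0389]
20 [38.7, 0.4, 0.3, 0.0, 0.0383, 0.0518]
10 [48.7, 0.4, 0.3, 0.0, 0.0478, 0.0648]
0 [58.7, 0.4, 0.2, 0.0, 0.0574, 0.0778]
```

Call:
play_rows(
  deltas=[
    [[9, 0, 0, 0, 0.01, 0.013, 0], [18, 0, 0, 0, 0.018, 0.025, 0], [27, 0, 0, 0, 0.027, 0.037, 0], [36, 0, 0, 0, 0.036, 0.049, 0], [45, 0, 0, 0, 0.044, 0.06, 0], [53, 0, 0, 0, 0.052, 0.07, 0], [59, 0, 0, 0, 0.057, 0.078, 0], [59, 0, 0, 0, 0.057, 0.078, 0]],
  ],
)

```text
t: 8.22
tool_pos: [0.5322, -0.373, 0.3103]
orientation: [-0.002, 0.906, 0.423, -0.003]
force: [-0.5, 0.9, -3.0]
width: 0.147
grip_force: 88.8
```

Run:
```python
from h import *
im=ctrl.camera("top"); hsv=cv2.cvtColor(im,cv2.COLOR_BGR2HSV); c=ctrl.calibration("top")
m=cv2.inRange(hsv,(5,120,60),(20,255,200)); k=np.zeros_like(m); cv2.circle(k,(452,240),46,255,-1); m&=k
for b in blobs(m,380,170,530,300,8): M=b.mean((0,1)); print(cv2.contourArea(b),M,(ray(c,M,.03)-C)[:2].round(3))
cv2.imwrite("pics/hop.png",cv2.resize(im[180:300,390:510],(480,480)))
s=ctrl.sense(); print(cur()[0],cur()[1].as_matrix().round(3),s["q"].round(2),s["t"])
print(delta([.515,-.06,.31],Rt(-17)))
```

```text
247.0 [444.71212121 264.56060606] [-0.056 -0.006]
119.0 [418.97619048 235.54761905] [0.017 0.061]
115.0 [428.29545455 251.52272727] [-0.024  0.037]
[ 0.5324043  -0.37328323  0.30933597] [[ 0.642  0.766 -0.008]
 [ 0.766 -0.642  0.001]
 [-0.004 -0.007 -1.   ]] [-0.68  0.3   1.47 -0.    1.38  0.02] 8.275
[-0.4, 0.1, -23.0, 0.2289, -0.2146, -0.0001]
```

View pics/hop.png

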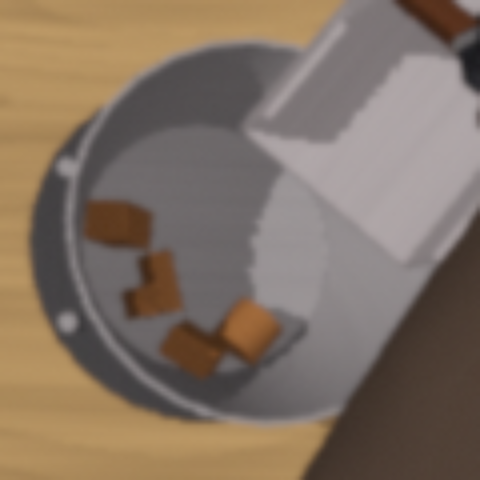

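Four offcuts are in the hopper (crop (117,222),(155,285),(195,350),(248,330)). Carry the tray back to its old place.

Call:
play_rows(
  deltas=[
    [[0, 0, -2, 0.015, -0.014, 0, 0], [0, 0, -5, 0.045, -0.042, 0, 0], [0, 0, -8, 0.075, -0.07, 0, 0], [0, 0, -11, 0.105, -0.098, 0, 0], [0, 0, -14, 0.135, -0.127, 0, 0], [0, 0, -17, 0.165, -0.155, 0, 0], [0, 0, -20, 0.197, -0.185, 0, 0], [0, 0, -23, 0.229, -0.215, 0, 0]],
  ],
)

```text
t: 9.28
tool_pos: [0.5121, -0.0544, 0.311]
orientation: [-0.001, 0.803, 0.596, -0.001]
force: [0.8, 0.7, -1.6]
width: 0.146
grip_force: 88.8
```

Run:
```python
from h import *
print(delta([.501,.266,.30],Rt(7)))
```

```text
[-0.2, 0.1, -23.8, 0.3034, -0.1034, 0.0108]
```

Call:
play_rows(
  deltas=[
    [[0, 0, -4, 0.045, -0.016, 0.002, 0], [0, 0, -8, 0.09, -0.031, 0.004, 0], [0, 0, -12, 0.135, -0.047, 0.006, 0], [0, 0, -16, 0.18, -0.062, 0.008, 0], [0, 0, -20, 0.225, -0.077, 0.01, 0], [0, 0, -23, 0.27, -0.092, 0.011, 0], [0, 0, -24, 0.295, -0.101, 0.011, 0], [0, 0, -24, 0.303, -0.103, 0.011, 0]],
  ],
)

```text
t: 10.28
tool_pos: [0.5026, 0.2646, 0.2998]
orientation: [-0.001, 0.662, 0.75, -0.001]
force: [0.2, 0.5, -3.0]
width: 0.146
grip_force: 88.8
```

Run:
```python
from h import *
ctrl.camera("top"); print(cur()[0],delta([.501,.266,.104],Rt(7)))
```

```text
[0.50309431 0.26460179 0.29990041] [-0.2, -0.0, 0.1, 0.0015, -0.0012, 0.1959]
```

Call:
play_rows(
  deltas=[
    [[0, 0, 0, 0, 0, 0.03, 0], [0, 0, 0, 0, 0, 0.075, 0], [0, 0, 0, 0, 0, 0.12, 0], [0, 0, 0, 0, 0, 0.16, 0], [0, 0, 0, 0, 0, 0.185, 0], [0, 0, 0, 0, 0, 0.194, 0], [0, 0, 0, 0, 0, 0.197, 0], [0, 0, 0, 0, 0, 0.199, 0]],
  ],
)

```text
t: 11.32
tool_pos: [0.5049, 0.2632, 0.1023]
orientation: [-0.001, 0.663, 0.748, -0.0]
force: [0.3, 0.1, -2.2]
width: 0.14
grip_force: 88.8
```

Call:
play_rows(
  deltas=[
    [[0, 0, 0, 0, 0, 0.001, 0], [0, 0, 0, 0, 0, 0.002, 0], [0, 0, 0, 0, 0, 0.003, 0], [0, 0, 0, 0, 0, 0.003, 0]],
  ],
)

```text
t: 11.82
tool_pos: [0.5039, 0.2633, 0.1006]
orientation: [-0.001, 0.663, 0.748, -0.002]
force: [-6.0, -2.0, 10.2]
width: 0.137
grip_force: 90.4
```

Tray is on the bench. Let go and rise.

Call:
play_rows(
  deltas=[
    [[0, 0, 0, 0, 0, 0, 1], [0, 0, 0, 0, 0, 0, 1], [0, 0, 0, 0, 0, 0, 1], [0, 0, 0, 0, 0, -0.02, 1], [0, 0, 0, 0, 0, -0.06, 1], [0, 0, 0, 0, 0, -0.1, 1], [0, 0, 0, 0, 0, -0.12, 1], [0, 0, 0, 0, 0, -0.12, 1]],
  ],
)

```text
t: 12.82
tool_pos: [0.5058, 0.2637, 0.22]
orientation: [-0.0, 0.663, 0.748, 0.001]
force: [0.4, -0.3, -0.4]
width: 1.0
grip_force: 0.0
```

Run:
```python
from h import *
im=ctrl.camera("wrist"); im2=ctrl.camera("side"); cv2.imwrite("pics/w4.png",np.hstack([cv2.resize(im,(400,250)),cv2.resize(im2,(400,250))]))
b=cur(); s=ctrl.sense(); print(b[0],s["force"],s["width"])
c=ctrl.calibration("wrist"); print(proj(c,[.471,.015,.125]))
print(delta([.468,.015,.22],Rt(7)),delta([.468,.015,.16],Rt(7)))
```

```text
[0.50368088 0.26277505 0.21691419] [-0.80718926 -0.15329447 -0.10154236] 1.000450935520787
(np.float64(257.08551375630725), np.float64(431.0943286251563))
[-0.3, 0.0, -0.1, -0.2417, -0.0651, -0.0026] [-0.3, 0.0, -0.1, -0.2417, -0.0648, 0.0574]
```

View pics/w4.png

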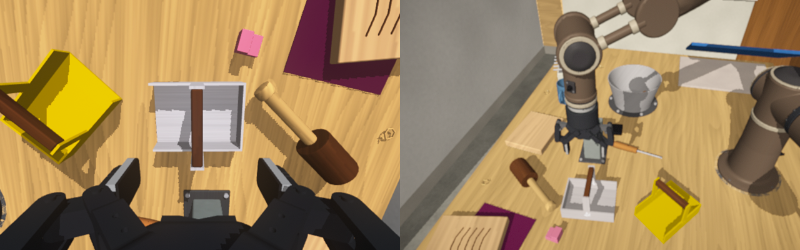

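Tray stands flat and empty where it was. Move over the lever pad with fingers shut.

Call:
play_rows(
  deltas=[
    [[0, 0, 0, -0.02, -0.006, 0, 0], [0, 0, 0, -0.06, -0.016, 0, 0], [0, 0, 0, -0.1, -0.027, 0, 0], [0, 0, 0, -0.14, -0.038, 0, 0], [0, 0, 0, -0.18, -0.049, 0, 0], [0, 0, 0, -0.215, -0.06, 0, 0], [0, 0, 0, -0.238, -0.066, 0, 0], [0, 0, 0, -0.242, -0.066, 0, 0]],
  ],
)

```text
t: 13.92
tool_pos: [0.4659, 0.013, 0.2169]
orientation: [-0.002, 0.665, 0.747, -0.003]
force: [0.4, -0.8, 0.2]
width: 0.0
grip_force: 0.0
```

Run:
```python
from h import *
im=ctrl.camera("wrist"); im2=ctrl.camera("side"); c=ctrl.calibration("wrist"); print(proj(c,[.471,.015,.125]),cur()[0],ctrl.sense()["width"])
cv2.imwrite("pics/w5.png",np.hstack([cv2.resize(im,(400,250)),cv2.resize(im2[120:290,230:502],(400,250))]))
```

```text
(np.float64(323.8078721014066), np.float64(200.82631312292898)) [0.46686988 0.01429012 0.21740193] 0.005686172070809752
```

View pics/w5.png

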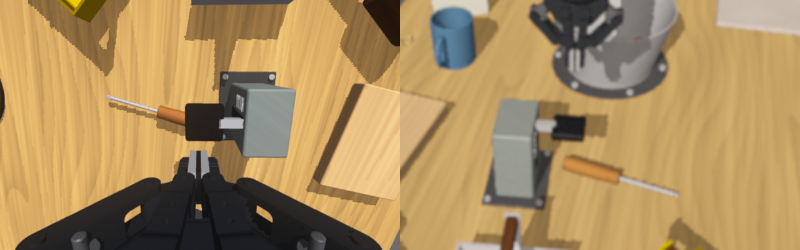

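Pad in the wrist view at about (327,194) full-size, within ~5 mm of prediction. Descend onto it.

Call:
play_rows(
  deltas=[
    [[0, 0, 0, 0.004, 0.003, 0.035, 0], [0, 0, 0, 0.004, 0.003, 0.065, 0], [0, 0, 0, 0.004, 0.003, 0.078, 0], [0, 0, 0, 0.004, 0.003, 0.088, 0], [0, 0, 0, 0.004, 0.003, 0.097, 0], [0, 0, 0, 0.004, 0.003, 0.106, 0], [0, 0, 0, 0.004, 0.003, 0.112, 0], [0, 0, 0, 0.004, 0.003, 0.117, 0]],
  ],
)

```text
t: 15.02
tool_pos: [0.4706, 0.0192, 0.1025]
orientation: [-0.001, 0.664, 0.748, -0.001]
force: [-1.3, -0.3, 7.1]
width: 0.0
grip_force: 3.2
```

Run:
```python
from h import *
s=ctrl.sense(); print(s["tool_pos"],s["force"],s["ft_torque"])
```

```text
[0.47063903 0.01919825 0.1024955 ] [-1.30501556 -0.25953837  7.11095485] [ 0.00157629  0.34219449 -0.00880721]
```

Pushing at 7 N, about 34 mm down; go on to the stop.

Call:
play_rows(
  deltas=[
    [[0, 0, 0, 0, 0, 0.002, 0], [0, 0, 0, 0, 0, 0.004, 0], [0, 0, 0, 0, 0, 0.006, 0], [0, 0, 0, 0, 0, 0.007, 0], [0, 0, 0, 0, 0, 0.007, 0], [0, 0, 0, 0, 0, 0.007, 0]],
  ],
)

```text
t: 15.78
tool_pos: [0.4706, 0.0193, 0.0957]
orientation: [-0.001, 0.664, 0.748, -0.001]
force: [-2.8, 0.6, 8.5]
width: -0.004
grip_force: 4.0
```

Run:
```python
from h import *
s=ctrl.sense(); print(s["tool_pos"],s["force"],s["ft_torque"])
```

```text
[0.47063379 0.01925163 0.09574337] [-2.79481765  0.55678196  8.50627034] [ 0.18064664  0.43998175 -0.0218303 ]
```

Call:
play_rows(
  deltas=[
    [[0, 0, 0, 0, 0, 0.001, 0], [0, 0, 0, 0, 0, 0.002, 0], [0, 0, 0, 0, 0, 0.003, 0], [0, 0, 0, 0, 0, 0.003, 0]],
  ],
)

```text
t: 16.27
tool_pos: [0.4706, 0.0193, 0.0925]
orientation: [-0.001, 0.664, 0.748, -0.001]
force: [-0.9, 1.7, 5.8]
width: -0.005
grip_force: 3.1
```

Call:
play_rows(
  deltas=[
    [[0, 0, 0, 0, 0, 0.001, 0], [0, 0, 0, 0, 0, 0.002, 0], [0, 0, 0, 0, 0, 0.003, 0], [0, 0, 0, 0, 0, 0.004, 0], [0, 0, 0, 0, 0, 0.004, 0]],
  ],
)

```text
t: 16.9
tool_pos: [0.4707, 0.0192, 0.0889]
orientation: [-0.001, 0.664, 0.748, -0.001]
force: [-3.6, 0.8, 9.8]
width: 0.002
grip_force: 5.0
```

Call:
play_rows(
  deltas=[
    [[0, 0, 0, 0, 0, 0.001, 0], [0, 0, 0, 0, 0, 0.002, 0], [0, 0, 0, 0, 0, 0.002, 0], [0, 0, 0, 0, 0, 0.002, 0]],
  ],
)

```text
t: 17.4
tool_pos: [0.4707, 0.0192, 0.0874]
orientation: [-0.001, 0.664, 0.748, -0.001]
force: [-3.4, 1.6, 12.8]
width: 0.0
grip_force: 6.6
```

Call:
play_rows(
  deltas=[
    [[0, 0, 0, 0, 0, 0.001, 0], [0, 0, 0, 0, 0, 0.002, 0], [0, 0, 0, 0, 0, 0.002, 0], [0, 0, 0, 0, 0, 0.002, 0]],
  ],
)

```text
t: 17.9
tool_pos: [0.4707, 0.0192, 0.085]
orientation: [-0.001, 0.664, 0.748, -0.001]
force: [-3.3, 1.7, 10.0]
width: -0.001
grip_force: 4.9
```

Force peaked at 12.8 N and dropped: that is the third peak; continue to the stop.

Call:
play_rows(
  deltas=[
    [[0, 0, 0, 0, 0, 0.001, 0], [0, 0, 0, 0, 0, 0.002, 0], [0, 0, 0, 0, 0, 0.003, 0], [0, 0, 0, 0, 0, 0.003, 0]],
  ],
)

```text
t: 18.4
tool_pos: [0.4706, 0.0193, 0.0816]
orientation: [-0.001, 0.664, 0.748, -0.001]
force: [-2.0, 1.0, 6.5]
width: 0.001
grip_force: 3.3
```

Call:
play_rows(
  deltas=[
    [[0, 0, 0, 0, 0, 0.001, 0], [0, 0, 0, 0, 0, 0.002, 0], [0, 0, 0, 0, 0, 0.003, 0], [0, 0, 0, 0, 0, 0.003, 0]],
  ],
)

```text
t: 18.9
tool_pos: [0.4707, 0.0192, 0.0787]
orientation: [-0.001, 0.664, 0.748, -0.001]
force: [-2.8, -0.3, 9.0]
width: 0.001
grip_force: 4.5
```

Call:
play_rows(
  deltas=[
    [[0, 0, 0, 0, 0, 0.001, 0], [0, 0, 0, 0, 0, 0.002, 0], [0, 0, 0, 0, 0, 0.003, 0], [0, 0, 0, 0, 0, 0.003, 0]],
  ],
)

```text
t: 19.4
tool_pos: [0.4707, 0.0192, 0.0776]
orientation: [-0.001, 0.663, 0.748, -0.001]
force: [-7.8, 1.4, 22.5]
width: -0.0
grip_force: 11.0
```

Stiff stop at 22.5 N, all carried by the fingers (the finger load is half of it), and the stop lies about 10 mm past the third peak, as it should. Hold for a moment and check.

Call:
play_rows(
  deltas=[
    [[0, 0, 0, 0, 0, 0, 0], [0, 0, 0, 0, 0, 0, 0], [0, 0, 0, 0, 0, 0, 0], [0, 0, 0, 0, 0, 0, 0]],
  ],
)

```text
t: 19.9
tool_pos: [0.4707, 0.0192, 0.0775]
orientation: [-0.001, 0.663, 0.748, -0.001]
force: [-5.9, 1.5, 21.4]
width: -0.003
grip_force: 10.9
```

Run:
```python
from h import *
im=ctrl.camera("side"); s=ctrl.sense(); print(s["tool_pos"],s["force"],s["t"])
if s["force"][2]>12 and s["tool_pos"][2]<.0785: print(ctrl.job_done())
```

```text
[0.47071459 0.01920206 0.07754262] [-7.54262971  1.45087612 21.6742513 ] 19.95
the job is handed in; nothing more can be done
None
```

I handed the job in at 20 s: all four offcuts are in the hopper, the empty tray stands upright near its old place, and the fingers hold the lever on its stop at about 21 N. I judged the lever by force and stop position, not by a picture, and the hand-in gave no verdict.

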